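Hold a slide box in the corner of the engraving jig

TASK

The green slide box is to have its lid engraved. First take the vial off the engraving jig and leave it standing upright on the bench, clear of the jig. Then set the box lid up on the jig's plate, one long side flush along the aluminium fence and one end up against the orange stop block, press it firmly down on the plate and against the fence at the same time, and finish while still holding it pressed there; leave the timer, syringe and marker where they are.

Things in the scene. Friction and masses are not known exactly. Their poses are not given: they have to be found in the camera images.
- slide_box: green microscope slide box, lid shut and fixed, 0.12 kg, on the bench left or right of the jig. Origin on the underside; its solid spans -32 to +36 mm along own x, -50 to +50 mm along own y, 36 mm high (z up). A 3 mm clasp on the -x side. Either long side may go to the fence. Can be gripped across the 68 mm; on the jig, fence and stop cover only its lowest 10 mm.
- jig: engraving jig fixed on the bench, yaw up to 0.35 rad. Origin at bench height under the middle of its plate; own x points to the fence (away from the robot), y to the stop block (left), z up. Rigid. Fence face: plane x = +50 mm; stop face: plane y = +70 mm. Seated, the middle of the box's solid is at x +16, y +20 mm in this frame.
- jig_plate: the grey plate of the jig, 140 mm (x) by 200 mm (y), its top 13 mm above the bench. Its friction on the box is high (coefficient about 1), so a box that is already pressed down hard will not slide to the fence; origin and axes are those of the jig
- jig_fence: low aluminium bar along the far edge of the plate, x +50 to +66 mm in the jig, 190 mm long, top 10 mm above the plate; origin and axes are those of the jig
- jig_stop: orange stop block at the left end of the fence, x -2 to +38 mm, y +70 to +90 mm in the jig, top 10 mm above the plate; origin and axes are those of the jig
- vial: glass vial with a blue cap, 22 mm in diameter, 44 mm high, 18 g, standing on the jig's plate just where the box must go. Origin at the centre of its underside, z up. Can be gripped round the body from above. The bench behind and right of the jig, x 0.60 to 0.66, y -0.30 to -0.24 in the world, is always free to stand it on.
- timer: bystander: round white wind-up timer with a red knob, 62 mm in diameter, 34 mm high, on the side of the jig where the box is not; origin at the centre of its underside
- syringe: bystander: syringe with orange cap lying on the bench at the right, 140 mm long, 16 mm high; origin under its middle, length along own y
- marker: bystander: black and white marker pen lying on the bench behind right, 137 mm long, 16 mm high; origin under its middle, length along own y
Things that resemble listed ones, but are neither listed nor needed, are in the scene too. What is meant by the slide_box is not black, and is the smaller of those in its own colour. What is shaped like the vial but pink or turquoise is not meant.

How it is judged (in metres and radians):
On the way, in this order (a step that is already met when the one before it is completed fails the run):
1. the vial stands upright on the bench, off the jig, let go (height (world z) of vial below 0.006 m and angle between vial's own z axis and vertical below 0.15 rad and contact force between the fingers and vial below 0.1 N and contact force between vial and jig below 0.1 N and linear speed of vial below 0.02 m/s), for 0.3 s.
2. the box is held in the corner of the jig, pressed on plate and fence at once (contact force between slide_box and jig_fence above 3 N and contact force between slide_box and jig_plate above 4 N and contact force between the fingers and slide_box above 3 N and angle between the y axis of slide_box and the y axis of jig, either way round below 0.04 rad and angle between slide_box's own z axis and vertical below 0.04 rad and x of slide_box in the frame of jig between 0.008 and 0.023 m and y of slide_box in the frame of jig between 0.016 and 0.024 m and z of slide_box in the frame of jig below 0.016 m and linear speed of slide_box below 0.02 m/s), for 0.3 s.
At the end, for the whole second after the job is handed in: Vial upright (0.15 rad) on the bench, off the jig, let go. Box lid up on the plate (0.04 rad, 3 mm), along the fence (0.04 rad), end within 4 mm of the stop, at rest, held by the fingers with over 3 N on the fence and over 4 N on the plate at once (all of step 1 and all of step 2); the arm keeps its last pose, push and grip.
It fails at once if timer, syringe or marker shifted by more than 30 mm (distance of any of timer, syringe, marker from where it was at the start of the episode above 0.03 m).
It also fails if it takes over 69 s, if anything falls off the work surface, if the arm or the gripper's body presses on something with over 40 N, if the wrist force passes 120 N, or if a joint passes its speed limit or range.

ROBOT

A 6-joint arm with a two-finger parallel gripper is mounted at the origin on a cart in front of the work surface, level with it; the furniture and walls round the work are solid. World frame = base frame: x ahead of the robot, y to its left, z up, the work surface at z = 0. Lengths are in m, angles in degrees, forces in N, time in s.
With the tool pointing down it reaches from about 0.25 to 0.725 m from the base axis. Payload 9.7 kg.
Tool frame: the origin (TCP) lies at the centre of the arm's flange, where the gripper is bolted on; the fingertips stand 173 mm ahead of it and the grasp point (between the pads) lies 155 mm ahead of it; z points along the fingers, y is the line along which they close (so a half turn about z gives the same grasp; the last joint's range is limited). The gripper opens to 85 mm and grips with 20 to 120 N. Pads are 22 mm wide; open, the fingers measure 114 mm over their backs; the gripper's body (76 mm by 85 mm) begins 54 mm behind the grasp point. The pads swing forward as they close: fully open they stand 13 mm farther back than shut.
Start: joints at [69.5, 4.979, 10.078, 95.1, 0, 90], TCP at [0.193, 0.515, 0.405] pointing down, gripper open.
Joint ranges: [-179.16, 179.16], [-48.56, 103.87], [-65.8, 70.77], [-126.05, 130.52], [-82.76, 87.17], [-180, 180]. Speed limits (degrees/s): [127.2, 127.2, 147.25, 180, 180, 180].

INTERFACE

Orientations are given as [roll, pitch, yaw] about the fixed x, y, z axes, in that order (R = Rz(yaw) Ry(pitch) Rx(roll)).
In Python, from workcell import monitor, camera, get_calibration, bot gives the robot as it stands.
- The arm moves only by the tool carry_out, never from a script. Its argument "targets" is text: rows parted by semicolons, each of 7 numbers parted by spaces: the shift along the tool's x, y, z in units of 0.04 m (1.0 is 0.04 m), then the turn, a rotation vector about the tool's x, y, z in units of 0.1 rad (1.0 is 0.1 rad), then the opening, from -1 (shut) to 1 (fully open), so that 0 is half open. A call has exactly 8 rows; each row shifts and turns the commanded pose from where the row before left it, along the tool's axes as they then stand; what a row does not reach is not made up. A row lasts 1/12 s, in which the tool goes at most 41.7 mm and 7.16 degrees, less where a joint would pass 70% of its speed; a pose out of reach is approached as far as the arm can. A call with a number of a shift or a turn outside -1 to 1 is refused whole. A call with a gripper value outside its range is refused whole. The fingers move at their own pace and stop on an object; "newtons" is the grip in N (left out, the last holds). Time passes only in rows, so rows that do not move let the fingers close, or fill a call up. It gives the time, the measured TCP pose, the force, the opening and the grip force at its end, in the units of the state.
- monitor.get_obs(): the state, without advancing time (a new reading comes with each control period).
- camera(name): name is "scene" or "top"; returns the picture (384x512x3 uint8, red, green, blue); there is no depth.
- get_calibration(name): a dict with "fx", "fy", "cx", "cy" (pixels), "view" (4x4, takes a point from world to camera coordinates). Camera axes: x right, y down, z forward; pixel columns grow to the right and rows downward; lengths in m; the calibration is good to about 2 mm. A picture is of the moment at which its call begins. get_calibration takes no time and is no camera call.
- bot.job_done(): hands the job in; it is judged then, once.
The state is a dict: "time": time; "q": joint angles; "qd": joint speeds; "joint_efforts": joint torques, N m; "ee_pos": TCP position; "tcp_rot": TCP orientation; "wrist_force": force on the tool from outside, world axes, zero at the start; "torque": the same for the moment, N m; "opening": finger opening in m; "grasp_force": force on a finger pad.
Only numpy, scipy, OpenCV 4.12 (cv2) and the standard library are available. Lean on these libraries where they do the work, as an engineer would, in place of code of your own. Each camera call takes 0.05 s, during which the arm holds its last target. There are 200 camera calls.

## Working session

There is one attempt and no reset: what is moved stays moved. The work goes in short steps, Python scripts to look and compute and a tool call to move; the robot and the scene stay as the last step left them, time stands still between calls to the robot, and variables do not carry over. Pictures are saved under pics/ and viewed, at most 10 in all, crops included, and the job is handed in when it is done.

Besides the shell and the picture viewer there is one more tool, called after "Call:" as name(argument=value, ...), one argument or row to a line, values as JSON. carry_out: Moves the arm, as the interface text tells. Shifts and turns lie within -1 to 1; 1 stands for 0.04 m of shift or 0.1 rad of turn. Its arguments: {"type":"object","properties":{"targets":{"type":"string"},"newtons":{"type":"number"}},"required":["targets"]}

```bash
mkdir -p pics; ls; python3 - <<'E'
from workcell import monitor, camera, get_calibration, bot
import cv2,numpy as np
o=monitor.get_obs();print(o)
for n in("scene","top"):
    im=camera(n);cv2.imwrite(f"pics/{n}0.png",im[:,:,::-1]);c=get_calibration(n);print(n,c)
E
```

```text
pics
{'time': 0.0, 'q': array([6.94994183e+01, 5.01154568e+00, 1.00338867e+01, 9.50994154e+01,
       1.76146931e-04, 8.99995120e+01]), 'qd': array([ 0.01410396,  0.03914809, -0.07121595,  0.02931086,  0.08242283,
        0.04243004]), 'joint_efforts': array([ 3.61292943e-03, -5.20373726e+01,  4.64815485e+01,  1.57723459e-02,
       -6.26824612e-05,  3.70459375e-06]), 'ee_pos': array([0.19261967, 0.51516976, 0.40397356]), 'tcp_rot': array([-1.79922926e+02, -1.76803244e-04,  1.59499906e+02]), 'wrist_force': array([-0.51820385,  0.01234628, -0.30488114]), 'torque': array([ 0.02631016, -0.00277001,  0.02056755]), 'grasp_force': 0.0, 'opening': 0.08509670578787391}
scene {'fx': 468.89807083683394, 'fy': 468.89807083683394, 'cx': 250.39945305354468, 'cy': 193.3300420436217, 'view': array([[ 0.64219469, -0.76647839,  0.00984123, -0.43406589],
       [-0.58472495, -0.49813331, -0.64028114,  0.32713374],
       [ 0.4956639 ,  0.40543074, -0.76807761,  1.08592618],
       [ 0.        ,  0.        ,  0.        ,  1.        ]])}
top {'fx': 396.51911089448515, 'fy': 396.51911089448515, 'cx': 257.67504035724147, 'cy': 190.88961658989982, 'view': array([[-0.00348772, -0.99997443, -0.00624225, -0.07758626],
       [-0.98612929,  0.00447517, -0.16591862,  0.55658496],
       [ 0.16594231,  0.00557698, -0.98611969,  1.32165593],
       [ 0.        ,  0.        ,  0.        ,  1.        ]])}
```

View pics/scene0.png

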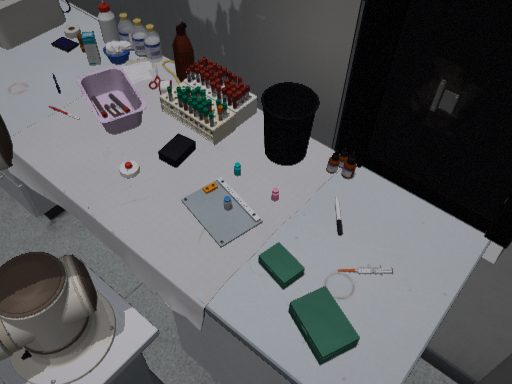

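View pics/top0.png

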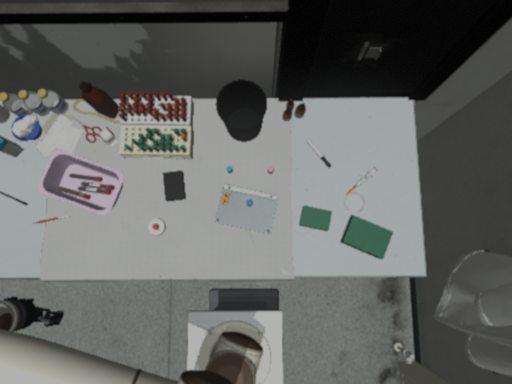

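Scene view: the candidates for the vial are the blue one on the jig (227,202), turquoise (237,169) and pink (275,194). For the box they are small green (281,265), big green (323,323) and black (177,150). I choose the blue vial and the small green box, and will check both in one crop.

```bash
cat > h.py <<'E'
import cv2,numpy as np
from workcell import monitor,camera,get_calibration,bot
C={n:get_calibration(n) for n in("scene","top")}
def ray(n,p):
    c=C[n];V=c["view"];R=V[:3,:3];o=-R.T@V[:3,3]
    d=R.T@np.array([(p[0]-c["cx"])/c["fx"],(p[1]-c["cy"])/c["fy"],1]);return o,d/np.linalg.norm(d)
def plane(n,p,z):
    o,d=ray(n,p);return o+d*(z-o[2])/d[2]
def tri(ps,pt):
    A=np.zeros((3,3));b=np.zeros(3);L=[ray("scene",ps),ray("top",pt)]
    for o,d in L:
        P=np.eye(3)-np.outer(d,d);A+=P;b+=P@o
    x=np.linalg.solve(A,b);return x,[np.linalg.norm((np.eye(3)-np.outer(d,d))@(x-o)) for o,d in L]
def proj(n,X):
    c=C[n];q=c["view"]@np.r_[X,1];return np.array([c["fx"]*q[0]/q[2]+c["cx"],c["fy"]*q[1]/q[2]+c["cy"]])
def blobs(im,lo,hi,mn=8):
    hsv=cv2.cvtColor(im,cv2.COLOR_RGB2HSV);m=cv2.inRange(hsv,lo,hi)
    k,l,s,c=cv2.connectedComponentsWithStats(m)
    return m,l,[(i,s[i,4],c[i].round(1)) for i in range(1,k) if s[i,4]>=mn]
E
python3 - <<'E'
from h import *
S={n:cv2.imread(f"pics/{n}0.png")[:,:,::-1].copy() for n in C}
a=cv2.resize(S["scene"][160:300,170:310],(560,560),interpolation=cv2.INTER_CUBIC)[:,:]
b=cv2.resize(S["top"][160:260,205:345],None,fx=4,fy=4,interpolation=cv2.INTER_CUBIC)
a=cv2.resize(a,(420,420));b=cv2.resize(b,(380,271))
out=np.zeros((420,800,3),np.uint8);out[:,:420]=a;out[:271,420:]=b
cv2.imwrite("pics/crop.png",out[:,:,::-1])
for n in C:
    for nm,lo,hi in(("blue",(100,110,60),(125,255,255)),("green",(65,90,20),(88,255,200)),("orange",(8,150,120),(25,255,255)),):
        m,l,B=blobs(S[n],lo,hi);print(n,nm,[(int(x[1]),*x[2]) for x in B])
E
```

```text
scene blue [(16, np.float64(123.3), np.float64(34.1)), (13, np.float64(138.6), np.float64(39.6)), (16, np.float64(154.4), np.float64(45.4)), (164, np.float64(116.8), np.float64(56.7)), (32, np.float64(226.7), np.float64(198.4))]
scene green [(24, np.float64(168.8), np.float64(88.9)), (576, np.float64(195.4), np.float64(99.6)), (26, np.float64(217.9), np.float64(101.5)), (33, np.float64(224.2), np.float64(105.5)), (1160, np.float64(280.8), np.float64(264.9)), (3084, np.float64(322.8), np.float64(324.5))]
scene orange [(9, np.float64(219.8), np.float64(106.6)), (58, np.float64(209.6), np.float64(187.2)), (32, np.float64(346.5), np.float64(269.5))]
top blue [(24, np.float64(20.8), np.float64(116.2)), (142, np.float64(33.3), np.float64(132.5)), (18, np.float64(248.7), np.float64(201.9))]
top green [(26, np.float64(148.3), np.float64(133.3)), (9, np.float64(154.7), np.float64(130.1)), (9, np.float64(182.7), np.float64(130.1)), (9, np.float64(175.9), np.float64(130.8)), (41, np.float64(140.5), np.float64(141.1)), (48, np.float64(161.3), np.float64(141.4)), (52, np.float64(168.0), np.float64(141.6)), (20, np.float64(154.4), np.float64(143.3)), (12, np.float64(147.1), np.float64(146.7)), (10, np.float64(174.5), np.float64(147.0)), (8, np.float64(181.9), np.float64(147.1)), (446, np.float64(315.4), np.float64(218.2)), (1156, np.float64(367.0), np.float64(237.0))]
top orange [(12, np.float64(182.8), np.float64(135.3)), (20, np.float64(225.5), np.float64(198.1))]
```

View pics/crop.png

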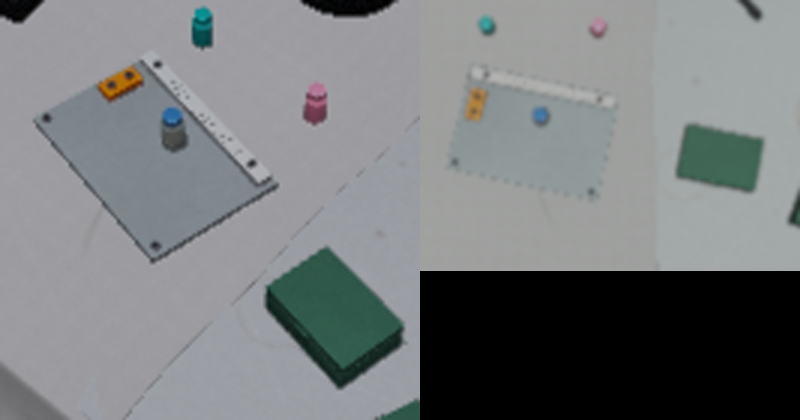

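The crop shows the blue-capped vial standing on the plate, and the small green box right of the jig with its lid up. Now I measure both.

```bash
cat > meas.py <<'E'
from h import *
def rect(n,m,z):
    cs,_=cv2.findContours(m,cv2.RETR_EXTERNAL,cv2.CHAIN_APPROX_NONE);c=max(cs,key=cv2.contourArea)[:,0]
    P=np.array([plane(n,p,z)[:2]*1000 for p in c],np.float32)
    (cx,cy),(w,h),a=cv2.minAreaRect(P)
    if w>h:w,h,a=h,w,a+90
    return np.round([cx,cy,w,h,(a+90)%180-90],1)   # a: angle of short side to world x
def comp(m,p):
    k,l=cv2.connectedComponents(m);return (l==l[int(p[1]),int(p[0])]).astype(np.uint8)
E
python3 - <<'E'
from meas import *
S={n:cv2.imread(f"pics/{n}0.png")[:,:,::-1].copy() for n in C}
print("vial cap",tri((226.7,198.4),(248.7,201.9)))
print("stop",tri((209.6,187.2),(225.5,198.1)))
for n,pb,pp in(("scene",(281,262),(215,215)),("top",(315.4,218.2),(240,215))):
    hsv=cv2.cvtColor(S[n],cv2.COLOR_RGB2HSV);print(n,"box px",hsv[int(pb[1]),int(pb[0])],"plate",hsv[pp[1],pp[0]])
    g=comp(cv2.inRange(hsv,(65,90,20),(88,255,200)),pb)
    v=hsv[...,2];print(np.percentile(v[g>0],[5,15,25,50,75]))
    t=comp(((g>0)&(v>np.median(v[g>0])*.85)).astype(np.uint8),pb)
    for z in(.03,.036,.042):print(" boxtop",z,rect(n,t,z))
    print(" box all z0",rect(n,g,0))
    p=hsv[pp[1],pp[0]].astype(int)
    for ds in (8,14):
        d=comp(cv2.inRange(hsv,(80,int(p[1])-ds,int(p[2])-22),(125,int(p[1])+ds+10,int(p[2])+22)),pp);print(" plate",d.sum(),rect(n,d,.013))
    w=hsv[pp[1]-3:pp[1]+3,pp[0]-3:pp[0]+3].reshape(-1,3);print(w.min(0),w.max(0),hsv[270 if n=="scene" else 250,180])
E
```

```text
vial cap (array([ 0.51647549, -0.04892809,  0.05581775]), [np.float64(0.00032396942016456814), np.float64(0.0003239694201645042)])
stop (array([0.53423605, 0.03334633, 0.02477708]), [np.float64(0.0007609822431430829), np.float64(0.0007609822431430654)])
scene box px [ 80 117  87] plate [105  25 142]
[38. 45. 85. 88. 90.]
 boxtop 0.03 [ 466.7 -275.4   66.1   98.9  -11.3]
 boxtop 0.036 [ 463.5 -277.3   65.7   98.3  -11.3]
 boxtop 0.042 [ 460.4 -279.3   65.3   97.7  -11.3]
 box all z0 [ 474.9 -269.5   81.3  112.6  -11.3]
 plate 2196 [499.8 -37.7 137.  199.  -12.7]
 plate 2202 [499.8 -37.7 137.  199.  -12.7]
[101  23 140] [105  27 142] [126   8 160]
top box px [ 77  91 101] plate [ 93  18 153]
[ 99. 100. 101. 101. 102.]
 boxtop 0.03 [ 463.2 -278.    59.9   91.7  -11.7]
 boxtop 0.036 [ 462.6 -277.2   59.7   91.3  -11.7]
 boxtop 0.042 [ 462.  -276.4   59.4   90.9  -11.7]
 box all z0 [ 466.2 -282.2   61.2   93.8  -11.7]
 plate 1770 [498.6 -38.5 135.4 198.9 -12.8]
 plate 1917 [499.4 -39.  142.8 205.2 -13. ]
[ 90  15 152] [ 93  18 154] [ 60   2 160]
```

The two views agree:
- **Box:** lid centre (463,-277) mm at 36 mm height, yaw about -11.5°.
- **Jig:** centre (499.5,-38) mm, yaw -12.8°. The stop measures at (534,33), against (535,36) expected.
- **Vial:** cap centre (516,-49,56) mm, against a 57 mm top.

Next I work out the first move.

```bash
cat > go.py <<'E'
import sys
from h import *
from scipy.spatial.transform import Rotation as Ro
def go(x,y,z,yaw=77.2):
    o=monitor.get_obs();R=Ro.from_euler("xyz",o["tcp_rot"],degrees=True);T=Ro.from_euler("xyz",[180,0,yaw],degrees=True)
    print("t",round(o["time"],2),"p",o["ee_pos"].round(4),"rpy",o["tcp_rot"].round(2),"F",o["wrist_force"].round(1),"grip",round(o["grasp_force"],1),"open",round(o["opening"],4))
    d=np.array([x,y,z])-o["ee_pos"]
    print("shift now-frame",(R.inv().apply(d)/.04).round(2)," after-turn frame",(T.inv().apply(d)/.04).round(2)," turn",((R.inv()*T).as_rotvec()/.1).round(2))
if __name__=="__main__":go(*map(float,sys.argv[1:]))
E
python3 go.py .516 -.049 .40; python3 -c "
from h import *
for p in((307,142),(330,165)):print('marker',plane('top',p,.01))
print('tool y',proj('top',[.63,-.27,0]))
for p in((349,193),(377,168)):print('syr',plane('top',p,.01))"
```

```text
t 0.1 p [0.1926 0.5152 0.4041] rpy [-179.93   -0.    159.5 ] F [ 0.3  0.8 -0.2] grip 0.0 open 0.0853
shift now-frame [-12.51 -10.38   0.11]  after-turn frame [-11.96  11.01   0.1 ]  turn [-1.000e-02  1.000e-02  1.436e+01]
marker [ 0.74076242 -0.2585312   0.01      ]
marker [ 0.65512179 -0.33869774  0.01      ]
tool y [310.61394527 172.55263868]
syr [ 0.55334194 -0.40234859  0.01      ]
syr [ 0.64330947 -0.50594119  0.01      ]
```

Call:
carry_out(
  targets="-0.78 -0.65 0 0 0 0 1;-0.78 -0.65 0 0 0 0 1;-0.78 -0.65 0 0 0 0 1;-0.78 -0.65 0 0 0 0 1;-0.78 -0.65 0 0 0 0 1;-0.78 -0.65 0 0 0 0 1;-0.78 -0.65 0 0 0 0 1;-0.78 -0.65 0 0 0 0 1",
  newtons=30,
)

```text
time: 0.77
ee_pos: [0.3539, 0.2311, 0.4046]
tcp_rot: [180.0, 0.0, 159.5]
wrist_force: [-0.2, 0.7, -0.4]
opening: 0.0857
grasp_force: 0.0
```

Call:
carry_out(
  targets="-0.78 -0.65 0 0 0 0 0.1;-0.78 -0.65 0 0 0 0 0.1;-0.78 -0.65 0 0 0 0 0.1;-0.78 -0.65 0 0 0 0 0.1;-0.78 -0.65 0 0 0 0 0.1;-0.78 -0.65 0 0 0 0 0.1;-0.78 -0.65 0 0 0 0 0.1;-0.78 -0.65 0 0 0 0 0.1",
)

```text
time: 1.43
ee_pos: [0.515, -0.0515, 0.4044]
tcp_rot: [180.0, -0.0, 159.5]
wrist_force: [1.3, 1.0, -0.5]
opening: 0.047
grasp_force: 0.0
```

Call:
carry_out(
  targets="0 0 0 0 0 0.96 0.1;0 0 0 0 0 0.96 0.1;0 0 0 0 0 0.96 0.1;0 0 0 0 0 0.96 0.1;0 0 0 0 0 0.96 0.1;0 0 0 0 0 0.96 0.1;0 0 0 0 0 0.96 0.1;0 0 0 0 0 0.96 0.1",
)

```text
time: 2.1
ee_pos: [0.5145, -0.0493, 0.4043]
tcp_rot: [-180.0, -0.0, 115.2]
wrist_force: [-0.1, -0.9, 0.2]
opening: 0.0466
grasp_force: 0.0
```

Call:
carry_out(
  targets="0 0 0 0 0 0.96 0.1;0 0 0 0 0 0.96 0.1;0 0 0 0 0 0.96 0.1;0 0 0 0 0 0.96 0.1;0 0 0 0 0 0.96 0.1;0 0 0 0 0 0.96 0.1;0 0 0 0 0 0.96 0.1;0 0 0 0 0 0 0.1",
)

```text
time: 2.77
ee_pos: [0.5145, -0.0493, 0.4043]
tcp_rot: [-180.0, 0.0, 76.7]
wrist_force: [-0.1, -0.3, 0.3]
opening: 0.0472
grasp_force: 0.0
```

```bash
python3 go.py .516 -.049 .195
```

```text
t 2.77 p [ 0.5145 -0.0493  0.4043] rpy [-179.96    0.     76.75] F [-0.1 -0.3  0.3] grip 0.0 open 0.0472
shift now-frame [0.02 0.04 5.23]  after-turn frame [0.02 0.03 5.23]  turn [-0.01  0.   -0.08]
```

Call:
carry_out(
  targets="0 0.04 0.85 0 0 -0.08 0.1;0 0 0.85 0 0 0 0.1;0 0 0.85 0 0 0 0.1;0 0 0.85 0 0 0 0.1;0 0 0.85 0 0 0 0.1;0 0 0.4 0 0 0 0.1;0 0 0.45 0 0 0 0.1;0 0 0 0 0 0 0.1",
)

```text
time: 3.43
ee_pos: [0.5147, -0.0495, 0.1968]
tcp_rot: [-179.7, 0.0, 77.6]
wrist_force: [-0.2, 0.3, -1.7]
opening: 0.0468
grasp_force: 0.0
```

Call:
carry_out(
  targets="0 0 0 0 0 0 -1;0 0 0 0 0 0 -1;0 0 0 0 0 0 -1;0 0 0 0 0 0 -1;0 0 0 0 0 0 -1;0 0 0 0 0 0 -1;0 0 0 0 0 0 -1;0 0 0 0 0 0 -1",
  newtons=25,
)

```text
time: 4.1
ee_pos: [0.5165, -0.0497, 0.202]
tcp_rot: [179.9, -0.0, 77.5]
wrist_force: [-0.5, 0.5, 6.2]
opening: 0.0202
grasp_force: 25.7
```

```bash
python3 go.py .625 -.26 .187
```

```text
t 4.1 p [ 0.5165 -0.0497  0.202 ] rpy [ 1.7987e+02 -2.0000e-02  7.7460e+01] F [-0.5  0.5  6.2] grip 25.7 open 0.0202
shift now-frame [-4.54  3.79  0.38]  after-turn frame [-4.53  3.81  0.38]  turn [ 0.02 -0.    0.05]
```

Call:
carry_out(
  targets="0 0 -0.5 0 0 0 -1;0 0 -0.5 0 0 0 -1;0 0 -0.5 0 0 0 -1;0 0 -0.5 0 0 0 -1;-0.5 0.42 0 0 0 0 -1;-0.5 0.42 0 0 0 0 -1;-0.5 0.42 0 0 0 0 -1;-0.5 0.42 0 0 0 0 -1",
)

```text
time: 4.77
ee_pos: [0.5647, -0.1433, 0.2812]
tcp_rot: [180.0, -0.0, 77.5]
wrist_force: [-0.4, 0.4, 0.3]
opening: 0.0208
grasp_force: 25.1
```

Call:
carry_out(
  targets="-0.5 0.42 0 0 0 0 -1;-0.5 0.42 0 0 0 0 -1;-0.5 0.42 0 0 0 0 -1;-0.5 0.42 0 0 0 0 -1;-0.5 0.42 0 0 0 0 -1;0 0 0 0 0 0 -1;0 0 0 0 0 0 -1;0 0 0 0 0 0 -1",
)

```text
time: 5.43
ee_pos: [0.6244, -0.2581, 0.2805]
tcp_rot: [-180.0, -0.0, 77.4]
wrist_force: [-0.5, -0.3, -0.0]
opening: 0.0204
grasp_force: 25.1
```

```bash
python3 go.py .625 -.26 .187; python3 - <<'E'
from h import *
im=camera("scene");p=proj("scene",[.625,-.26,.08]).astype(int);print(p)
cr=im[p[1]-50:p[1]+50,p[0]-60:p[0]+60]
t=camera("top");q=proj("top",[.625,-.26,.08]).astype(int);print(q);ct=t[q[1]-50:q[1]+50,q[0]-50:q[0]+50]
f=lambda a:cv2.resize(a,None,fx=3.6,fy=3.6,interpolation=cv2.INTER_CUBIC)
cv2.imwrite("pics/v1.png",np.hstack([f(cr),f(ct)])[:,:,::-1])
E
```

```text
t 5.43 p [ 0.6244 -0.2581  0.2805] rpy [-1.7996e+02 -2.0000e-02  7.7450e+01] F [-0.5 -0.3 -0. ] grip 25.1 open 0.0204
shift now-frame [-0.04  0.03  2.34]  after-turn frame [-0.04  0.03  2.34]  turn [-0.01 -0.    0.04]
[314 208]
[310 169]
```

View pics/v1.png

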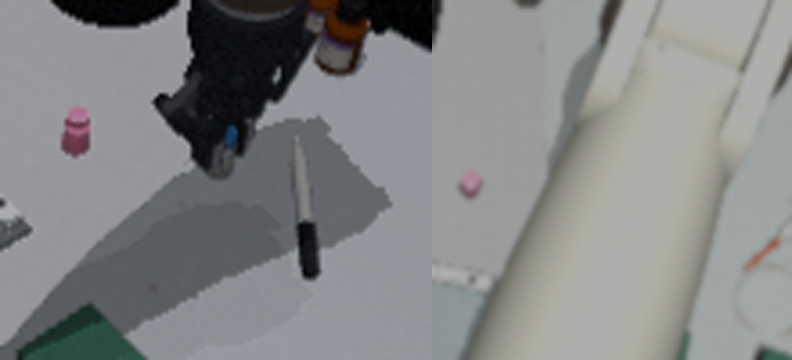

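The picture shows the vial upright between the pads, its cap at crop (230,135) and its bottom at (222,172). I lower it.

Call:
carry_out(
  targets="0 0 0.5 0 0 0 -1;0 0 0.5 0 0 0 -1;0 0 0.5 0 0 0 -1;0 0 0.4 0 0 0 -1;0 0 0.2 0 0 0 -1;0 0 0.1 0 0 0 -1;0 0 0.05 0 0 0 -1;0 0 0 0 0 0 -1",
)

```text
time: 6.2
ee_pos: [0.6247, -0.258, 0.1914]
tcp_rot: [179.9, 0.0, 77.5]
wrist_force: [-0.5, -0.7, -0.9]
opening: 0.0203
grasp_force: 25.1
```

Call:
carry_out(
  targets="0 0 0.02 0 0 0 -1;0 0 0.02 0 0 0 -1;0 0 0.02 0 0 0 -1;0 0 0.02 0 0 0 -1;0 0 0 0 0 0 -1;0 0 0 0 0 0 -1;0 0 0 0 0 0 -1;0 0 0 0 0 0 -1",
)

```text
time: 6.87
ee_pos: [0.6247, -0.2583, 0.189]
tcp_rot: [179.9, 0.0, 77.4]
wrist_force: [-2.9, 1.7, 6.9]
opening: 0.0206
grasp_force: 25.7
```

Call:
carry_out(
  targets="0 0 -0.03 0 0 0 -1;0 0 0 0 0 0 -1;0 0 0 0 0 0 -0.3;0 0 0 0 0 0 -0.2;0 0 0 0 0 0 -0.1;0 0 0 0 0 0 0;0 0 0 0 0 0 0.1;0 0 0 0 0 0 0.1",
)

```text
time: 7.53
ee_pos: [0.6246, -0.2582, 0.1886]
tcp_rot: [-180.0, -0.0, 77.5]
wrist_force: [-0.5, 0.1, 1.0]
opening: 0.0466
grasp_force: 0.0
```

Call:
carry_out(
  targets="0 0 -0.2 0 0 0 0.1;0 0 -0.4 0 0 0 0.1;0 0 -0.8 0 0 0 0.1;0 0 -0.8 0 0 0 0.1;0 0 -0.8 0 0 0 0.1;0 0 0 0 0 0 1;0 0 0 0 0 0 1;0 0 0 0 0 0 1",
)

```text
time: 8.2
ee_pos: [0.6245, -0.2582, 0.3088]
tcp_rot: [180.0, 0.0, 77.5]
wrist_force: [-0.3, -0.4, -0.4]
opening: 0.0805
grasp_force: 0.0
```

```bash
python3 go.py .463 -.277 .30 78.5; python3 - <<'E'
from h import *
im=camera("scene");cv2.imwrite("pics/s2.png",im[:,:,::-1])
m,l,B=blobs(im[150:260,270:370],(100,110,60),(125,255,255),4);print([(int(b[1]),b[2]+[270,150]) for b in B])
print(proj("scene",[.625,-.26,.041]),proj("scene",[.625,-.26,0]))
p=(314,215)
cv2.imwrite("pics/v2.png",cv2.resize(im[165:285,240:400],None,fx=4,fy=4,interpolation=cv2.INTER_CUBIC)[:,:,::-1])
E
```

```text
t 8.2 p [ 0.6245 -0.2582  0.3088] rpy [179.98   0.    77.45] F [-0.3 -0.4 -0.4] grip 0.0 open 0.0805
shift now-frame [-1.34 -3.84  0.22]  after-turn frame [-1.27 -3.86  0.22]  turn [ 0.    0.   -0.18]
[(37, array([311.9, 216.9]))]
[312.60329889 217.52109655] [310.93852198 226.47052563]
```

View pics/v2.png

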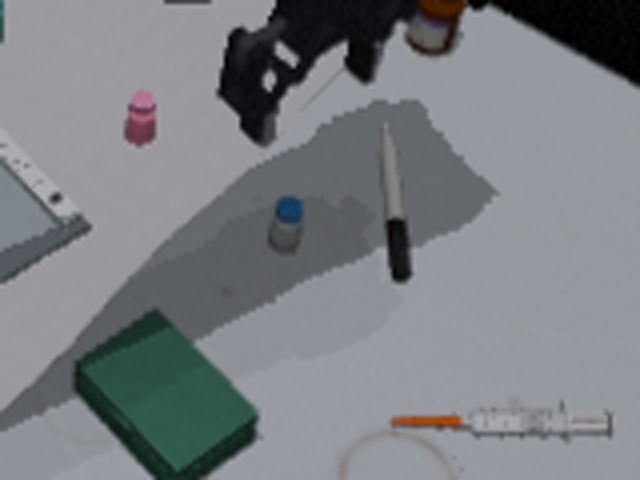

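The vial stands upright on the bench at crop (287,225), clear of everything. Now to the box.

Call:
carry_out(
  targets="-0.22 -0.64 0 0 0 0 1;-0.22 -0.64 0 0 0 0 1;-0.22 -0.64 0 0 0 0 1;-0.22 -0.64 0 0 0 0 1;-0.22 -0.64 0 0 0 0 1;-0.24 -0.64 0 0 0 0 1;0 0 0 0 0 -0.18 1;0 0 0 0 0 0 1",
)

```text
time: 8.92
ee_pos: [0.4618, -0.2773, 0.308]
tcp_rot: [-179.9, -0.0, 78.5]
wrist_force: [-0.0, 0.9, -0.1]
opening: 0.0857
grasp_force: 0.0
```

```bash
python3 go.py .463 -.277 .182 78.5
```

```text
t 8.92 p [ 0.4618 -0.2773  0.308 ] rpy [-1.7994e+02 -2.0000e-02  7.8460e+01] F [-0.   0.9 -0.1] grip 0.0 open 0.0857
shift now-frame [0.01 0.03 3.15]  after-turn frame [0.01 0.03 3.15]  turn [-0.01 -0.   -0.01]
```

Call:
carry_out(
  targets="0 0.03 0.6 0 0 0 1;0 0 0.6 0 0 0 1;0 0 0.6 0 0 0 1;0 0 0.5 0 0 0 1;0 0 0.3 0 0 0 1;0 0 0.3 0 0 0 1;0 0 0.25 0 0 0 1;0 0 0 0 0 0 1",
)

```text
time: 9.58
ee_pos: [0.464, -0.2771, 0.1807]
tcp_rot: [-179.9, -0.0, 78.5]
wrist_force: [-0.6, 0.1, 0.1]
opening: 0.0855
grasp_force: 0.0
```

Call:
carry_out(
  targets="0 0 0 0 0 0 -1;0 0 0 0 0 0 -1;0 0 0 0 0 0 -1;0 0 0 0 0 0 -1;0 0 0 0 0 0 -1;0 0 0 0 0 0 -1;0 0 0 0 0 0 -1;0 0 0 0 0 0 -1",
  newtons=70,
)

```text
time: 10.25
ee_pos: [0.4646, -0.2777, 0.184]
tcp_rot: [179.9, 0.0, 78.5]
wrist_force: [0.1, -0.3, 6.3]
opening: 0.0665
grasp_force: 79.8
```

Call:
carry_out(
  targets="0 0 -0.4 0 0 0 -1;0 0 -0.5 0 0 0 -1;0 0 -0.5 0 0 0 -1;0 0 -0.3 0 0 0 -1;0 0 0 0 0 0 -1;0 0 0 0 0 0 -1;0 0 0 0 0 0.2 -1;0 0 0 0 0 0 -1",
)

```text
time: 10.92
ee_pos: [0.4638, -0.2772, 0.2492]
tcp_rot: [-179.9, -0.0, 77.2]
wrist_force: [-0.0, 0.8, -0.7]
opening: 0.0662
grasp_force: 79.1
```

```bash
python3 go.py .5095 -.030 .2 77.2
```

```text
t 10.92 p [ 0.4638 -0.2772  0.2492] rpy [-1.7989e+02 -4.0000e-02  7.7230e+01] F [-0.   0.8 -0.7] grip 79.1 open 0.0662
shift now-frame [ 6.28 -0.25  1.24]  after-turn frame [ 6.28 -0.26  1.23]  turn [-0.02 -0.01  0.01]
```

Call:
carry_out(
  targets="0.4 -0.02 0 0 0 0 -1;0.5 -0.02 0 0 0 0 -1;0.5 -0.02 0 0 0 0 -1;0.5 -0.02 0 0 0 0 -1;0.5 -0.02 0 0 0 0 -1;0.5 -0.02 0 0 0 0 -1;0.5 -0.02 0 0 0 0 -1;0.5 -0.02 0 0 0 0 -1",
)

```text
time: 11.58
ee_pos: [0.4919, -0.1228, 0.2495]
tcp_rot: [-179.9, -0.0, 77.3]
wrist_force: [-0.5, -0.9, -1.1]
opening: 0.0661
grasp_force: 79.0
```

Call:
carry_out(
  targets="0.5 -0.02 0 0 0 0 -1;0.5 -0.02 0 0 0 0 -1;0.5 -0.02 0 0 0 0 -1;0.5 -0.02 0 0 0 0 -1;0.38 0 0 0 0 0 -1;0 0 0.4 0 0 0 -1;0 0 0.4 0 0 0 -1;0 0 0.2 0 0 0 -1",
)

```text
time: 12.25
ee_pos: [0.5091, -0.0298, 0.208]
tcp_rot: [-179.8, 0.0, 77.4]
wrist_force: [-0.5, 0.3, -2.2]
opening: 0.0665
grasp_force: 79.1
```

```bash
python3 go.py .5095 -.030 .2 77.2; python3 - <<'E'
from h import *
im=camera("scene");cv2.imwrite("pics/s3.png",im[:,:,::-1])
cv2.imwrite("pics/v3.png",cv2.resize(im[150:260,160:290],None,fx=5,fy=5,interpolation=cv2.INTER_CUBIC)[:,:,::-1])
E
```

```text
t 12.25 p [ 0.5091 -0.0298  0.208 ] rpy [-1.7981e+02  3.0000e-02  7.7370e+01] F [-0.5  0.3 -2.2] grip 79.1 open 0.0665
shift now-frame [-0.    0.01  0.2 ]  after-turn frame [-0.    0.01  0.2 ]  turn [-0.03  0.01  0.03]
```

View pics/v3.png

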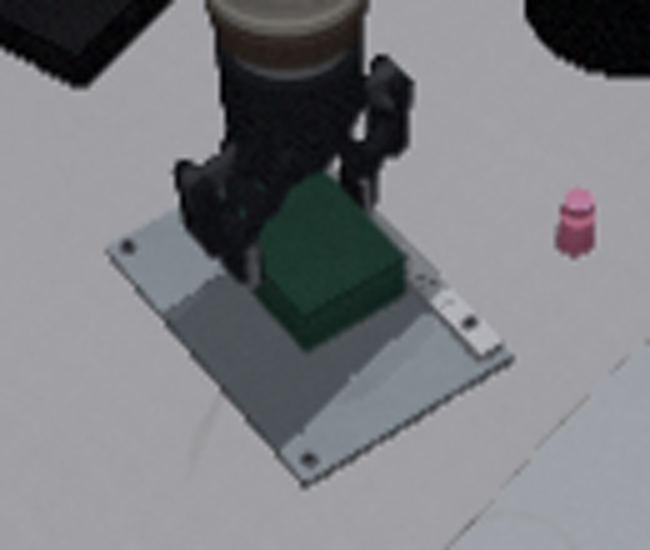

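```bash
python3 - <<'E'
from h import *
a=np.radians(-12.8);R=np.array([[np.cos(a),np.sin(a)],[-np.sin(a),np.cos(a)]])
for p in((241.6,201.6),(221,214.4)):
    print(((R@(plane("scene",p,.060)[:2]-[.4995,-.038]))*1000).round(1))
E
```

```text
[ 42.6 -42.8]
[-26.8 -45.1]
```

Call:
carry_out(
  targets="0 0 0.1 0 0 0 -1;0 0 0.05 0 0 0 -1;0 0 0 0 0 0 -1;0 0 0 0 0 0 -1;0.05 0 0 0 0 0 -1;0.05 0 0 0 0 0 -1;0 0 0 0 0 0 -1;0 0 0 0 0 0 -1",
)

```text
time: 12.97
ee_pos: [0.5108, -0.0262, 0.2049]
tcp_rot: [180.0, -0.0, 77.3]
wrist_force: [-0.0, -0.9, -1.1]
opening: 0.0662
grasp_force: 79.1
```

Call:
carry_out(
  targets="0 0 0.06 0 0 0 -1;0 0 0.06 0 0 0 -1;0 0 0 0 0 0 -1;0.05 0 0 0 0 0 -1;0.05 0 0 0 0 0 -1;0.05 0 0 0 0 0 -1;0 0 0 0 0 0 -1;0 0 0 0 0 0 -1",
)

```text
time: 13.63
ee_pos: [0.512, -0.0206, 0.2]
tcp_rot: [180.0, 0.0, 77.3]
wrist_force: [-1.4, -4.1, -0.1]
opening: 0.0664
grasp_force: 79.2
```

Call:
carry_out(
  targets="0.02 0 0 0 0 0 -1;0.02 0 0 0 0 0 -1;0.02 0 0 0 0 0 -1;0 0 0 0 0 0 -1;0 0 0 0 0 0 -1;0 0 0 0 0 0 -1;0 0 0 0 0 0 -1;0 0 0 0 0 0 -1",
)

```text
time: 14.3
ee_pos: [0.5121, -0.0196, 0.2003]
tcp_rot: [180.0, 0.3, 77.2]
wrist_force: [-6.1, -17.0, 5.9]
opening: 0.0668
grasp_force: 79.9
```

Call:
carry_out(
  targets="-0.05 0 0 0 0 0 -1;0 0.05 0 0 0 0 -1;0 0.05 0 0 0 0 -1;0 0.03 0 0 0 0 -1;0 0.02 0 0 0 0 -1;0 0 0 0 0 0 -1;0 0 0 0 0 0 -1;0 0 0 0 0 0 -1",
)

```text
time: 14.97
ee_pos: [0.5175, -0.0216, 0.1994]
tcp_rot: [-179.9, 0.1, 77.3]
wrist_force: [-4.0, -6.2, -0.1]
opening: 0.0663
grasp_force: 79.1
```

Call:
carry_out(
  targets="0 0.02 0 0 0 0 -1;0 0.02 0 0 0 0 -1;0 0.02 0 0 0 0 -1;0 0 0 0 0 0 -1;0 0 0 0 0 0 -1;0 0 0 0 0 0 -1;0 0 0 0 0 0 -1;0 0 0 0 0 0 -1",
)

```text
time: 15.63
ee_pos: [0.5197, -0.0221, 0.1992]
tcp_rot: [-179.9, 0.1, 77.3]
wrist_force: [-5.5, -4.4, -0.9]
opening: 0.0662
grasp_force: 79.1
```

Call:
carry_out(
  targets="0 0.02 0 0 0 0 -1;0 0.02 0 0 0 0 -1;0 0 0 0 0 0 -1;0 0 0 0 0 0 -1;0 0 0 0 0 0 -1;0 0 0 0 0 0 -1;0 0 0 0 0 0 -1;0 0 0 0 0 0 -1",
)

```text
time: 16.3
ee_pos: [0.5203, -0.0222, 0.1992]
tcp_rot: [-179.7, 0.1, 77.3]
wrist_force: [-12.6, -3.3, 5.4]
opening: 0.0663
grasp_force: 79.8
```

Call:
carry_out(
  targets="0 0.01 0.02 0 0 0 -1;0 0 0.02 0 0 0 -1;0 0 0.02 0 0 0 -1;0 0 0 0 0 0 -1;0 0 0 0 0 0 -1;0 0 0 0 0 0 -1;0 0 0 0 0 0 -1;0 0 0 0 0 0 -1",
)

```text
time: 16.97
ee_pos: [0.5203, -0.0223, 0.1974]
tcp_rot: [-179.7, 0.1, 77.3]
wrist_force: [-18.5, -4.0, 13.7]
opening: 0.0664
grasp_force: 80.8
```

Call:
carry_out(
  targets="0 0 0.02 0 0 0 -1;0 0 0.02 0 0 0 -1;0 0 0.01 0 0 0 -1;0 0 0 0 0 0 -1;0 0 0 0 0 0 -1;0 0 0 0 0 0 -1;0 0 0 0 0 0 -1;0 0 0 0 0 0 -1",
)

```text
time: 17.63
ee_pos: [0.5202, -0.0223, 0.197]
tcp_rot: [-179.7, 0.1, 77.3]
wrist_force: [-26.2, -2.6, 26.6]
opening: 0.0668
grasp_force: 82.3
```

```bash
python3 go.py .5195 -.022 .197 77.2; python3 - <<'E'
from h import *
im=camera("scene");cv2.imwrite("pics/v4.png",cv2.resize(im[165:245,180:280],None,fx=7,fy=7,interpolation=cv2.INTER_CUBIC)[:,:,::-1])
E
```

```text
t 17.63 p [ 0.5202 -0.0223  0.197 ] rpy [-1.7971e+02  8.0000e-02  7.7340e+01] F [-26.2  -2.6  26.6] grip 82.3 open 0.0668
shift now-frame [ 0.   -0.02  0.  ]  after-turn frame [ 0.   -0.02  0.  ]  turn [-0.05  0.01  0.02]
```

View pics/v4.png

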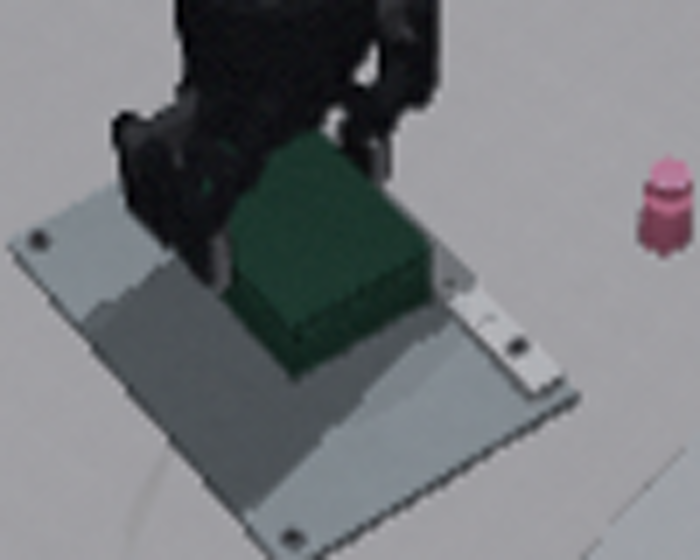

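The picture shows the box flat on the plate, its far side along the fence; the lid's right corners are at crop (430,250) and (293,325). I let it settle and check those corners in the jig frame.

Call:
carry_out(
  targets="0 0 0 0 0 0 -1;0 0 0 0 0 0 -1;0 0 0 0 0 0 -1;0 0 0 0 0 0 -1;0 0 0 0 0 0 -1;0 0 0 0 0 0 -1;0 0 0 0 0 0 -1;0 0 0 0 0 0 -1",
)

```text
time: 18.35
ee_pos: [0.5202, -0.0223, 0.1971]
tcp_rot: [-179.7, 0.1, 77.3]
wrist_force: [-26.3, -2.5, 27.0]
opening: 0.0667
grasp_force: 82.3
```

```bash
python3 - <<'E'
from h import *
a=np.radians(-12.8);R=np.array([[np.cos(a),np.sin(a)],[-np.sin(a),np.cos(a)]])
for p in((241.4,200.7),(221.9,211.4)):
    print(((R@(plane("scene",p,.049)[:2]-[.4995,-.038]))*1000).round(1))
o=monitor.get_obs();print(o["qd"].round(2),R@o["wrist_force"][:2])
im=camera("scene");m,l,B=blobs(im[150:260,270:370],(100,110,60),(125,255,255),4);print([b[2]+[270,150] for b in B])
E
```

```text
[ 49.2 -32.8]
[-14.7 -31.1]
[-0.04  0.01 -0.05  0.    0.04  0.05] [-25.12055759  -8.2592012 ]
[array([311.9, 216.9])]
```

The vial hasn't moved. The box corners match the seated pose, and all three pressing forces are steady. Handing in.

```bash
python3 -c "
from workcell import bot
print(bot.job_done())"
```

```text
the job is handed in; nothing more can be done
None
```

I handed the job in with the vial standing upright on the bench and the box seated in the jig corner, held pressed down at about 27 N and toward the fence at about 25 N by the wrist sensor; no verdict came back.

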